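Close up the sliding book rail and clamp it

ROBOT

A 6-joint arm with a two-finger parallel gripper is mounted at the origin on the work surface. World frame = base frame: x ahead of the robot, y to its left, z up, the work surface at z = 0. Lengths are in m, angles in degrees, forces in N, time in s.
With the tool pointing down it reaches from about 0.35 to 0.875 m from the base axis. Payload 4.2 kg.
Tool frame: the origin (TCP) lies midway between the tips of the shut fingers; the grasp point (between the pads) lies 19 mm behind it; z points along the fingers, y is the direction in which the jaws open and shut (so a half turn about z gives the same grasp; the last joint's range is limited). The gripper opens to 87 mm and grips with 3 to 60 N. Pads are 19 mm wide; open, the fingers measure 117 mm over their backs; the gripper's body (75 mm by 190 mm) begins 51 mm behind the grasp point.
Start: joints at [-50.73, 22.042, 0.453, 0, -68.411, -14.817], TCP at [0.259, -0.569, 0.201] pointing down, gripper open.
Joint ranges: [-179.83, 179.83], [-69.29, 118.12], [-61.27, 80.66], [-181.25, 117.63], [-171.15, -9.14], [-177.46, 177.46]. Speed limits (degrees/s): [159.86, 159.86, 180, 180, 180, 180].

INTERFACE

Orientations are given as a 3x3 rotation matrix whose columns are the frame's x, y, z axes.
In Python, from station import r gives the robot as it stands.
- The arm moves only by the tool servo_tool, never from a script. Its arguments are lists of equal length, an entry for each row: "slide": the shift along the world's x, y, z in units of 60 mm (1.0 is 60 mm), a list of three; "twist": the turn, a rotation vector about the world's x, y, z in units of 6 degrees (1.0 is 6 degrees), a list of three; "gripper": the closure, from 0 (fully open) to 1 (shut). In form: {"slide": [[x, y, z], ...], "twist": [[wx, wy, wz], ...], "gripper": [gripper, ...]}. A call has 1 to 12 rows; each row shifts and turns the commanded pose from where the row before left it; what a row does not reach is not made up. A row lasts 1/8 s, in which the tool goes at most 62.5 mm and 10.7 degrees, less where a joint would pass 70% of its speed; a pose out of reach is approached as far as the arm can. A call is refused whole if a number of a shift passes 1 or a number of a turn 1, either way. A call with a gripper value outside its range is refused whole. The fingers move at their own pace and stop on an object; the grip force is fixed at half the most. Time passes only in rows, so rows that do not move let the fingers close. It gives the time, the measured TCP pose, the force and the opening at its end, in the units of the state.
- r.sense(): the state, without advancing time (a new reading comes with each control period).
- r.capture(name): name is "scene" or "top" or "wrist"; returns a dict with "image" (480x640x3 uint8, blue, green, red), "intrinsics" (3x3 intrinsics, pixels), "R" (3x3) and "t" (3): a world point X has camera coordinates R X + t. Camera axes: x right, y down, z forward; pixel columns grow to the right and rows downward; lengths in m; the calibration is good to about 2 mm. The wrist camera is an equidistant fisheye: a pixel r from the principal point sees the ray r / f radians off the axis. A picture is of the moment at which its call begins. There is no depth.
- r.finish_job(): hands the job in, once; it reports no verdict.
The state is a dict: "time_s": time; "joints": joint angles; "joint_velocities": joint speeds; "effort": joint torques, N m; "tcp_pos": TCP position; "ee_rot": TCP orientation; "wrist_force": force on the tool from outside, world axes, zero at the start; "moment": the same for the moment, N m; "gripper_width": opening from 0.0 (shut) to 1.0 (fully open).
Only numpy, scipy, OpenCV 4.12 (cv2) and the standard library are available. Lean on these libraries where they do the work, as an engineer would, in place of code of your own. Each camera call takes 0.05 s, during which the arm holds its last target.

TASK

The books on the little desk rail are standing loose. Loosen the thumbscrew on the sliding collar, slide the collar along its rod until its plate squeezes the row tight against the far end plate (a gentle push of about 10 N on the books, never over 22 N), and do the thumbscrew up tight again so the row stays snug with the books upright. Do not force the collar along while the screw is tight, and leave the other things on the desk alone.

Things in the scene. Friction and masses are not known exactly. Their poses are not given: they have to be found in the camera images.
- thumbscrew (a joint): turn of the thumbscrew on top of the sliding collar, rad: 0 = fully tight (hard stop), grows anticlockwise seen from above, hard stop at 1.4. Its tip clamps the rod below about 0.6; from there up the collar slides freely. It turns in place without rising, needs about 0.15 Nm, up to 0.3 Nm near tight, and stays where it is left. Counts as loose above 0.9, as tight below 0.25
- wing (a point): centre of the thumbscrew's flat chromed wing (the part to grip), on the screw's upright axis, about 110 mm above the desk. The wing is 10 mm thick along this point's x, 36 mm long along its y and 26 mm high (13 mm above and below this point); the frame turns with the screw. When tight the wing lies along the rod. The collar's top is 27 mm below this point, the books reach no higher than 5 mm above it
- collar (a joint): travel of the collar along the rod, m: grows towards the fixed end plate; 0 to 0.17. Sliding friction with the screw loose is about 1.5 N
- jaw_face (a point): middle of the face of the sliding plate that meets the books, axes as rack. The plate is upright grey steel, 105 x 5 x 78 mm, fixed to the chromed collar (30 mm diameter, 26 mm long) on the rod; it is 95 mm along +x and 13 mm along +y of the rack frame from the screw's axis
- end_face (a point): middle of the inner face of the fixed end plate; axes as rack. In front of this plate stands a dark rubber-faced buffer pad, 90 x 70 mm, the one the row comes to bear on; its face lies 4 to 16 mm before this point, set differently each time, and it does not give
- rack: the book rail: a fixed wooden board 220 x 390 x 15 mm with a 12 mm chromed rod along its y at the robot's side (75 mm towards -x of the origin, 60 mm above the desk) carried by two posts, and a fixed grey end plate at its +y end; origin on the desk. Its +y is the way the collar must slide
- book_a: hardback pocket book, 112 mm deep, 100 mm tall, a few cm thick, standing on the board next to the fixed end plate; origin at the centre of its underside, z up. There are unknown slacks of several mm between buffer, books and sliding plate, and the books are not of one thickness, so the place where the row goes tight must be felt; the books slide on the board with 1 to 2 N each
- book_b: middle book, thinner, 92 mm tall; origin at the centre of its underside
- book_c: outer book, about 25 mm thick, 98 mm tall, the one the sliding plate meets; origin at the centre of its underside
- cup: grey ceramic cup, 68 mm wide, 85 mm tall, on the board behind the sliding plate; leave alone
- stapler: desk stapler 30 x 120 x 44 mm, lying before the rail; leave alone
- magnifier: chrome magnifier on a round stand, 96 mm wide, 217 mm tall; leave alone
- phone_dock: bamboo phone dock with a phone, 100 x 85 x 153 mm; leave alone
- pen_pot: dark steel pen pot, 70 mm wide, 155 mm tall with pens; leave alone
- glasses_case: grey glasses case 62 x 155 x 40 mm; leave alone
There are look-alikes about, which are no part of the job. What is shaped like the book_b but yellow is not meant.

How it is judged (in metres and radians):
On the way, in this order (a step that is already met when the one before it is completed fails the run):
1. the thumbscrew is loose (past 0.9 rad) (value of joint thumbscrew above 0.9 rad), for 0.1 s.
2. with the screw loose, the sliding plate presses the outer book with at least 5 N and the row bears on the far end with at least 5 N (value of joint thumbscrew above 0.6 rad and contact force between collar and book_c above 5 N and contact force between book_a and rack above 5 N), for 0.3 s.
At the end, for the whole second after the job is handed in: Thumbscrew tight (below 0.25 rad); the row still snug: the sliding plate bears on book_c (over 0.3 N), the faces of sliding plate and end plate 75 to 94 mm apart; the three books upright (within 0.12 rad) and at rest (value of joint thumbscrew below 0.25 rad and contact force between collar and book_c above 0.3 N and y of jaw_face in the frame of end_face between -0.094 and -0.075 m and angle between each of book_a, book_b, book_c's own z axis and vertical below 0.12 rad and velocity of joint collar below 0.002 m/s and linear speed of each of book_a, book_b, book_c below 0.01 m/s); the robot touches nothing.
It fails at once if the books are pressed by the sliding plate with more than 22 N (contact force between collar and book_c above 22 N).
It fails at once if the collar is forced along the rod while the screw is tight (below 0.3 rad) (value of joint thumbscrew below 0.3 rad and (velocity of joint collar above 0.02 m/s or velocity of joint collar below -0.02 m/s)).
It fails at once if a book tips over (0.5 rad) (angle between any of book_a, book_b, book_c's own z axis and vertical above 0.5 rad).
It fails at once if another thing on the desk is shifted by more than 15 mm (distance of any of cup, stapler, magnifier, phone_dock, pen_pot, glasses_case from where it was at the start of the episode above 0.015 m).
It also fails if it takes over 48 s, if anything falls off the work surface, if the arm or the gripper's body presses on something with over 40 N, if the wrist force passes 120 N, or if a joint passes its speed limit or range.

## Working session

There is one attempt and no reset: what is moved stays moved. The work goes in short steps, Python scripts to look and compute and a tool call to move; the robot and the scene stay as the last step left them, time stands still between calls to the robot, and variables do not carry over. Pictures are saved under pics/ and viewed, and the job is handed in when it is done.

Besides the shell and the picture viewer there is one more tool, called after "Call:" as name(argument=value, ...) on one line, values as JSON. servo_tool: Moves the arm, as the interface text tells. Its arguments: {"type":"object","properties":{"slide":{"type":"array","items":{"type":"array","items":{"type":"number"}}},"twist":{"type":"array","items":{"type":"array","items":{"type":"number"}}},"gripper":{"type":"array","items":{"type":"number"}}},"required":["slide","twist","gripper"]}

```bash
mkdir -p pics; ls; python3 - <<'E'
from station import r
import cv2,json
s=r.sense();print(s)
for n in("scene","top","wrist"):
    c=r.capture(n);cv2.imwrite(f"pics/{n}0.png",c["image"])
    print(n,c["intrinsics"],c["R"],c["t"])
E
```

```text
pics
{'time_s': 0.0, 'joints': array([-5.07299136e+01,  2.20907977e+01,  3.77509524e-01, -2.88962827e-02,
       -6.84112259e+01, -1.48174980e+01]), 'joint_velocities': array([ 0.07708013, -0.07493995, -0.02377298,  0.0391367 ,  0.09063863,
        0.07586495]), 'effort': array([-2.93784533e-04, -3.90661597e+01,  1.87407696e+01,  4.21976253e+00,
        1.09613483e-02, -1.86966099e-04]), 'tcp_pos': array([ 0.25845499, -0.56832162,  0.19974402]), 'ee_rot': array([[-9.10381069e-01, -4.13769602e-01, -1.01249225e-03],
       [-4.13770828e-01,  9.10378924e-01,  1.97921536e-03],
       [ 1.02812454e-04,  2.22077995e-03, -9.99997529e-01]]), 'wrist_force': array([-0.52430038,  0.86633669, -0.11013366]), 'moment': array([ 0.02169182,  0.01134956, -0.04840302]), 'gripper_width': 1.0003924647571751}
scene [[575.93979387   0.         322.74543463]
 [  0.         575.93979387 245.21720939]
 [  0.           0.           1.        ]] [[ 0.12755255  0.99179043 -0.00906084]
 [ 0.62889783 -0.08793895 -0.77249871]
 [-0.76695363  0.09283584 -0.63495169]] [-0.04867847 -0.31220185  1.94609409]
top [[457.65435971   0.         319.5693773 ]
 [  0.         457.65435971 234.350985  ]
 [  0.           0.           1.        ]] [[ 0.02147091 -0.99976895 -0.00102357]
 [-0.99401951 -0.02123777 -0.10711759]
 [ 0.1070711   0.00331736 -0.99424583]] [-0.02466513  0.61193551  1.47424984]
wrist [[371.64829954   0.         321.95263599]
 [  0.         371.64829954 240.98752498]
 [  0.           0.           1.        ]] [[-0.41379996  0.91036669  0.00144535]
 [ 0.86963249  0.39481395  0.29641403]
 [ 0.26927481  0.12391304 -0.95505845]] [ 0.62381347 -0.03592605  0.39162206]
```

View pics/scene0.png

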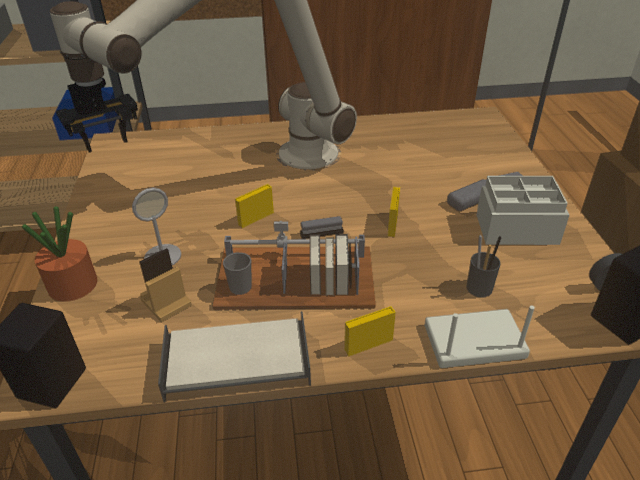

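View pics/top0.png

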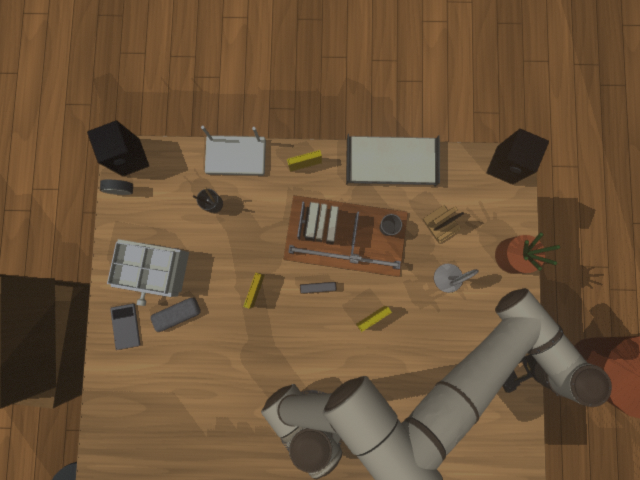

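View pics/wrist0.png

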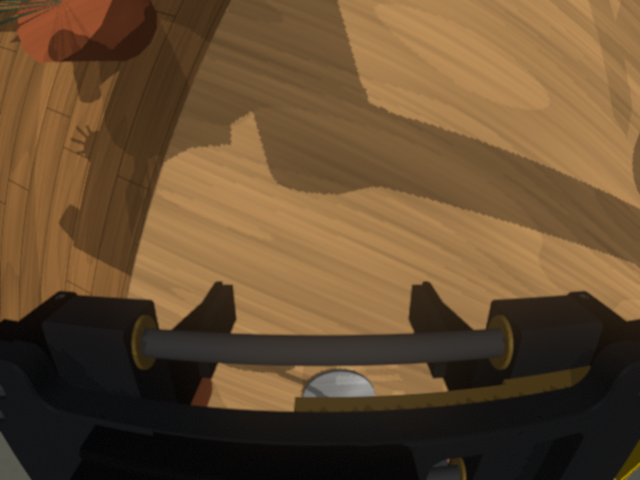

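```bash
python3 - <<'E'
import cv2
a=cv2.imread("pics/top0.png")[190:300,270:430];cv2.imwrite("pics/topc.png",cv2.resize(a,None,fx=5,fy=5,interpolation=cv2.INTER_CUBIC))
a=cv2.imread("pics/scene0.png")[205:315,205:385];cv2.imwrite("pics/scenec.png",cv2.resize(a,None,fx=4.4,fy=4.4,interpolation=cv2.INTER_CUBIC))
E
```

```text
(no output)
```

View pics/topc.png

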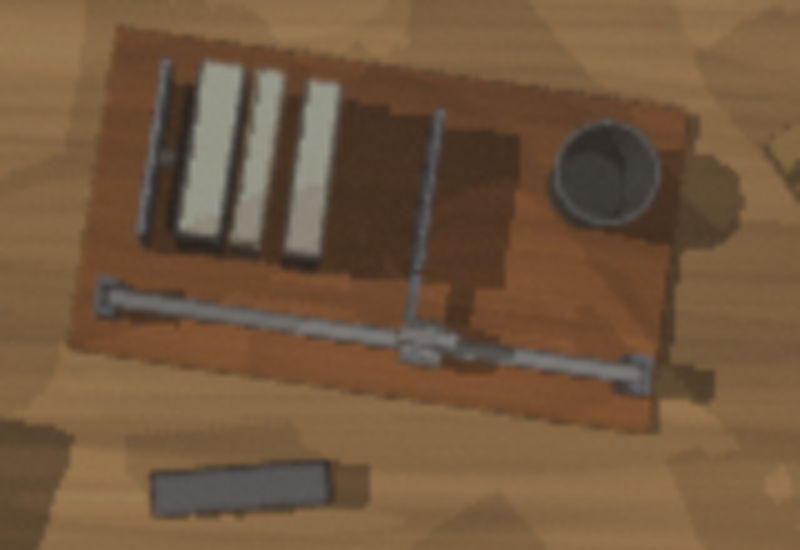

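View pics/scenec.png

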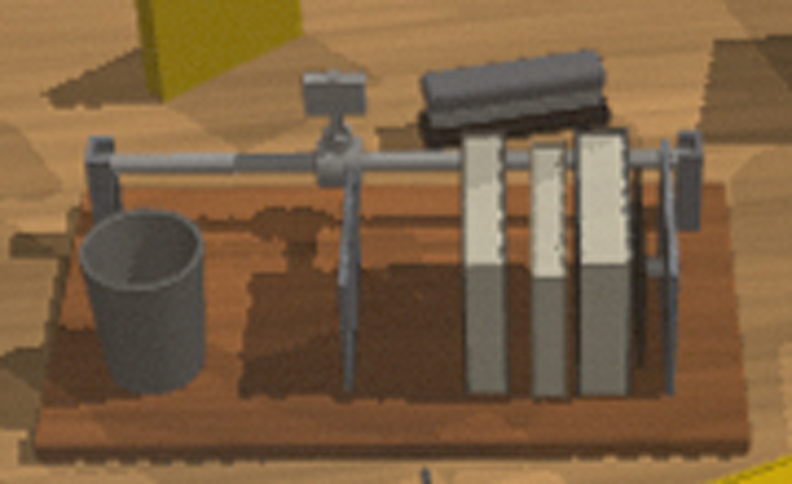

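```bash
cat > h.py <<'E'
import numpy as np, pickle
from station import r
C={"scene":(np.array([[575.93979387,0,322.74543463],[0,575.93979387,245.21720939],[0,0,1]]),np.array([[0.12755255,0.99179043,-0.00906084],[0.62889783,-0.08793895,-0.77249871],[-0.76695363,0.09283584,-0.63495169]]),np.array([-0.04867847,-0.31220185,1.94609409])),
"top":(np.array([[457.65435971,0,319.5693773],[0,457.65435971,234.350985],[0,0,1]]),np.array([[0.02147091,-0.99976895,-0.00102357],[-0.99401951,-0.02123777,-0.10711759],[0.1070711,0.00331736,-0.99424583]]),np.array([-0.02466513,0.61193551,1.47424984]))}
def ray(c,px):
    K,R,t=C[c];d=R.T@np.linalg.inv(K)@np.array([px[0],px[1],1.]);return -R.T@t,d/np.linalg.norm(d)
def plane(c,px,z):
    o,d=ray(c,px);return o+d*(z-o[2])/d[2]
def tri(p1,p2):
    a,d=ray("scene",p1);b,e=ray("top",p2)
    A=np.stack([d,-e],1);s=np.linalg.lstsq(A,b-a,rcond=None)[0]
    P=a+s[0]*d;Q=b+s[1]*e;return (P+Q)/2,np.linalg.norm(P-Q)
def wristray(c,px):
    K=c["intrinsics"];v=np.array([px[0]-K[0,2],px[1]-K[1,2]])/K[0,0];th=np.linalg.norm(v)
    d=np.array([*(v/th*np.sin(th)),np.cos(th)]);return -c["R"].T@c["t"],c["R"].T@d
def proj(c,X):
    K,R,t=C[c];p=K@(R@np.array(X)+t);return p[:2]/p[2]
E
python3 - <<'E'
from h import *
T=lambda x,y:(270+(x+.5)/5-.5,190+(y+.5)/5-.5); S=lambda x,y:(205+x/4.4,205+y/4.4)
c=[plane("top",T(*p),.015) for p in[(118,27),(688,105),(658,432),(70,348)]]
for p in c:print(p)
print([np.linalg.norm(c[i]-c[i-1]) for i in range(4)])
ctr=sum(c)/4;y=(c[0]+c[3]-c[1]-c[2]);y/=np.linalg.norm(y);x=np.array([y[1],-y[0],0]);x=x if x[0]>0 else -x
print("rack",ctr,"y",y,"yaw",np.degrees(np.arctan2(y[1],y[0]))-90)
cs=[plane("scene",S(*p),.015) for p in[(37,445),(750,440),(722,185),(88,185)]];print(cs,sum(cs)/4)
y2=cs[1]-cs[0];print(np.degrees(np.arctan2(y2[1],y2[0]))-90)
print("wing tri",tri(S(335,95),T(425,342)),"plane scene",plane("scene",S(335,95),.11),plane("top",T(425,342),.11))
w=plane("scene",S(335,95),.11); print("rack coords",(w-ctr)@x,(w-ctr)@y)
for n,p in(("plate top",(437,112)),("plate near",(412,318)),("end",(165,62)),("end2",(145,243))):
    q=plane("top",T(*p),.093);print(n,(q-ctr)@x,(q-ctr)@y)
for p in[(205,62),(178,235),(243,66),(222,238)]:
    q=plane("top",T(*p),.115);print("a",(q-ctr)@x,(q-ctr)@y)
for p in[(308,80),(340,82),(285,254),(318,258)]:
    q=plane("top",T(*p),.113);print("c",(q-ctr)@x,(q-ctr)@y)
E
```

```text
[0.74545243 0.08004258 0.015     ]
[ 0.70053583 -0.30330935  0.015     ]
[ 0.48181944 -0.28373285  0.015     ]
[0.5289126  0.10587539 0.015     ]
[np.float64(0.21807528654413447), np.float64(0.38597435224583027), np.float64(0.21959075028274866), np.float64(0.39244406006121063)]
rack [ 0.61418008 -0.10028106  0.015     ] y [0.1182011  0.99298968 0.        ] yaw -6.788294315820124
[array([ 0.70276524, -0.30328657,  0.015     ]), array([0.75156485, 0.07874508, 0.015     ]), array([0.53722377, 0.1046094 , 0.015     ]), array([ 0.48396075, -0.27649996,  0.015     ])] [ 0.61887865 -0.09910801  0.015     ]
-7.279375221037071
wing tri (array([ 0.53269515, -0.12367761,  0.10468202]), np.float64(0.002207314572197095)) plane scene [ 0.53945573 -0.12498152  0.11      ] [ 0.53247721 -0.12217952  0.11      ]
rack coords -0.07128088793693124 -0.03335981043563035
plate top 0.06856848554450679 -0.020886189798777037
plate near -0.06358762328855827 -0.02245584084808933
end 0.07635780018036639 0.15490340799697866
end2 -0.04007680226316502 0.15079440911063482
a 0.0760550844498041 0.1286620600441557
a -0.03428244320736313 0.1298531677121475
a 0.07685835200768913 0.10470128514545819
a -0.03232373828694301 0.10247882765667758
c 0.07407686552547074 0.06311603395034666
c 0.07561556611906838 0.043056650098001754
c -0.036571096748138576 0.06228888787774638
c -0.03618459453907437 0.04160670378983371
```

Call:
servo_tool(slide=[[0,0,1],[0,0,1],[0.3,0.5,0.5],[0.45,0.75,0],[0.45,0.75,0],[0.45,0.75,0],[0.45,0.75,0],[0.45,0.75,0],[0.45,0.75,0],[0.45,0.75,0],[0.45,0.75,0],[0.45,0.75,0]], twist=[[0,0,0],[0,0,0],[0,0,0.9],[0,0,0.95],[0,0,0.95],[0,0,0.95],[0,0,0.95],[0,0,0.95],[0,0,0.95],[0,0,0.95],[0,0,0.95],[0,0,0.95]], gripper=[0.5,0.5,0.5,0.5,0.5,0.5,0.5,0.5,0.5,0.5,0.5,0.5])

```text
time_s: 1.65
tcp_pos: [0.5202, -0.1322, 0.3507]
ee_rot: [[-0.15, -0.989, -0.0], [-0.989, 0.15, 0.0], [-0.0, 0.0, -1.0]]
wrist_force: [0.6, -0.8, 1.8]
gripper_width: 0.498
```

```bash
python3 - <<'E'
from h import *
import cv2
for n in("wrist","scene"):
    c=r.capture(n);pickle.dump(c,open(n+"1.pkl","wb"));cv2.imwrite(f"pics/{n}1.png",c["image"])
print(r.sense()["tcp_pos"])
E
```

```text
[ 0.52146431 -0.13025332  0.3495931 ]
```

View pics/wrist1.png

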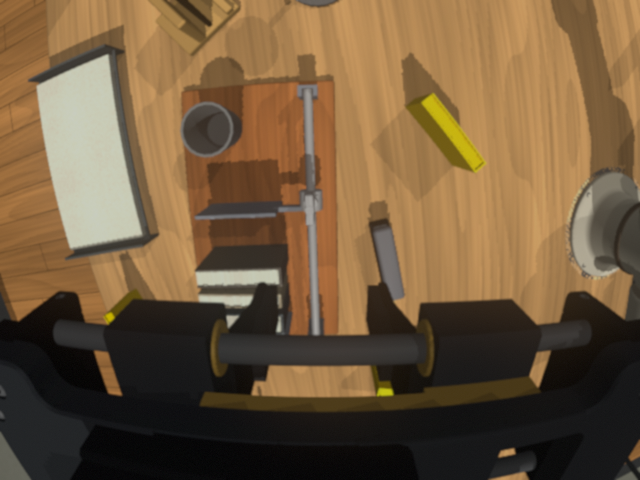

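```bash
python3 - <<'E'
from h import *
import cv2
a=cv2.imread("pics/wrist1.png")[170:230,260:340];cv2.imwrite("pics/wc.png",cv2.resize(a,None,fx=8,fy=8,interpolation=cv2.INTER_CUBIC))
a=cv2.imread("pics/scene1.png")[210:260,250:330];cv2.imwrite("pics/sc.png",cv2.resize(a,None,fx=8,fy=8,interpolation=cv2.INTER_CUBIC))
E
```

```text
(no output)
```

View pics/wc.png

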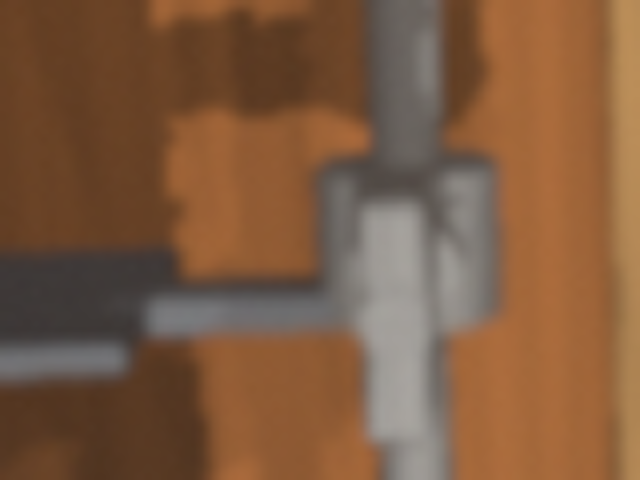

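View pics/sc.png

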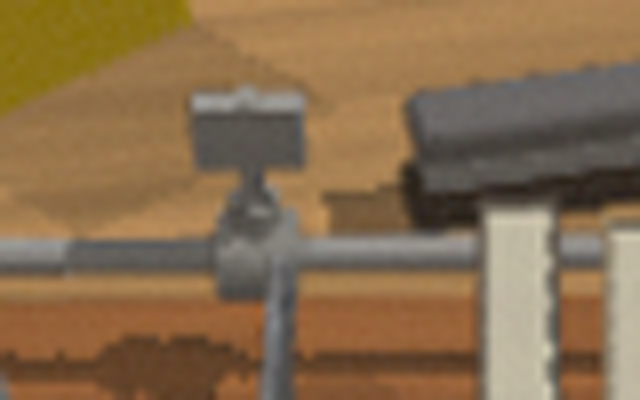

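```bash
python3 - <<'E'
from h import *
c=pickle.load(open("wrist1.pkl","rb"))
f=lambda x,y:(260+(x+.5)/8-.5,170+(y+.5)/8-.5)
def wp(px,z):
    o,d=wristray(c,px);return o+d*(z-o[2])/d[2]
for p in[(392,200),(400,440),(396,320)]:print(wp(f(*p),.123))
g=lambda x,y:(250+(x+.5)/8-.5,210+(y+.5)/8-.5)
print(plane("scene",g(248,102),.123),plane("scene",g(192,102),.123),plane("scene",g(304,102),.123))
o,d=wristray(c,f(396,320));b,e=ray("scene",g(248,102))
s=np.linalg.lstsq(np.stack([d,-e],1),b-o,rcond=None)[0];print(o+s[0]*d,b+s[1]*e)
# rod line at z=.06
for p in[(409,60),(418,460)]:print("rod",wp(f(*p),.066))
a,b=wp((309,120),.066),wp((316,320),.066);print(np.degrees(np.arctan2((b-a)[0],(b-a)[1])),a,b)
E
```

```text
[ 0.5333717  -0.14267861  0.123     ]
[ 0.53778389 -0.10807612  0.123     ]
[ 0.53555101 -0.12552971  0.123     ]
[ 0.53868068 -0.12565047  0.123     ] [ 0.53623189 -0.14304397  0.123     ] [ 0.54112858 -0.10826331  0.123     ]
[ 0.53569205 -0.12508163  0.12089256] [ 0.535752   -0.12556387  0.12079404]
rod [ 0.53066559 -0.15483891  0.066     ]
rod [ 0.53953948 -0.08976007  0.066     ]
7.091744790550137 [ 0.52156799 -0.2266089   0.066     ] [0.55564958 0.04733627 0.066     ]
```

Call:
servo_tool(slide=[[0.24,0.08,-0.5],[0,0,-0.7],[0,0,-0.7],[0,0,-0.7],[0,0,-0.2],[0,0,0]], twist=[[0,0,0.27],[0,0,0],[0,0,0],[0,0,0],[0,0,0],[0,0,0]], gripper=[0.5,0.5,0.5,0.5,0.5,0.5])

```text
time_s: 2.5
tcp_pos: [0.5342, -0.1295, 0.183]
ee_rot: [[-0.126, -0.992, -0.001], [-0.992, 0.126, -0.001], [0.001, 0.0, -1.0]]
wrist_force: [-0.1, -0.5, 1.0]
gripper_width: 0.497
```

```bash
python3 - <<'E'
from h import *
import cv2
for n in("wrist","scene"):
    c=r.capture(n);pickle.dump(c,open(n+"2.pkl","wb"));cv2.imwrite(f"pics/{n}2.png",c["image"])
s=r.sense();print(s["tcp_pos"],s["ee_rot"],s["wrist_force"],s["moment"],s["joints"])
cv2.imwrite("pics/s2c.png",cv2.resize(cv2.imread("pics/scene2.png")[170:300,210:380],None,fx=4,fy=4,interpolation=cv2.INTER_CUBIC))
E
```

```text
[ 0.53539679 -0.12942967  0.18474614] [[-1.25669979e-01 -9.92066290e-01  3.39610397e-03]
 [-9.92072092e-01  1.25668736e-01 -5.77688720e-04]
 [ 1.46321412e-04 -3.44177810e-03 -9.99994066e-01]] [-0.50906905 -0.15762165 -0.4609474 ] [ 0.0188424   0.10915737 -0.00805961] [ 3.30203801e+00  1.54488481e+01 -1.16752629e+01  4.98061455e-02
 -6.26835445e+01 -1.05442535e+01]
```

View pics/wrist2.png

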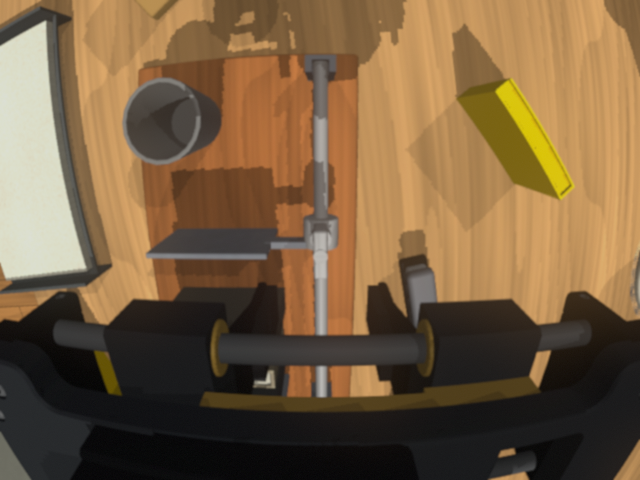

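View pics/s2c.png

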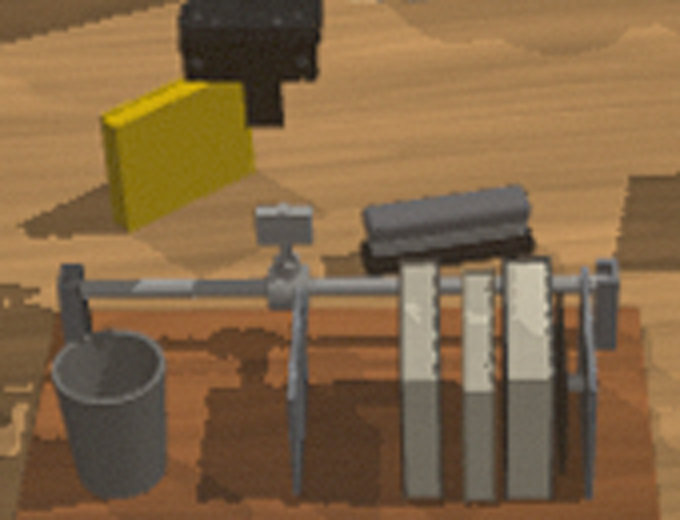

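```bash
python3 - <<'E'
from h import *
import cv2
print(proj("scene",(.5354,-.1294,.1847)))
a=cv2.imread("pics/wrist2.png")[205:295,270:370];cv2.imwrite("pics/wc2.png",cv2.resize(a,None,fx=7,fy=6.5,interpolation=cv2.INTER_CUBIC))
E
```

```text
[277.52882202 201.47789957]
```

View pics/wc2.png

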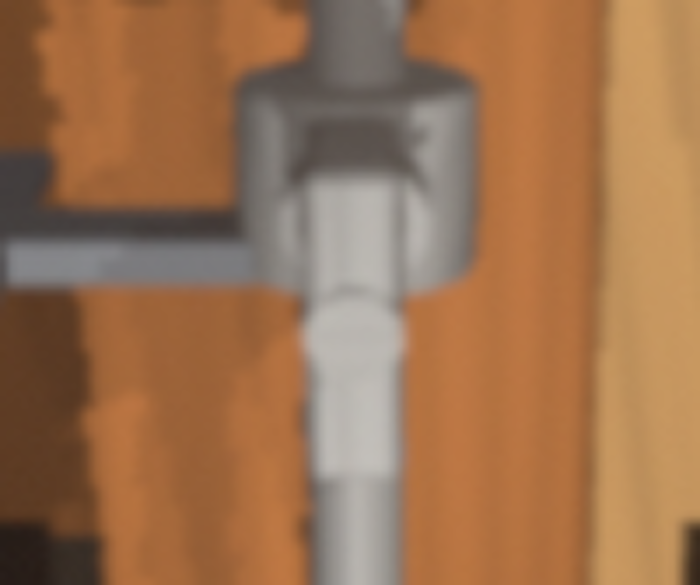

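```bash
python3 - <<'E'
from h import *
c=pickle.load(open("wrist2.pkl","rb"))
for p in[(355,175),(357,475),(356,325),(355,335)]:
    o,d=wristray(c,(270+(p[0]+.5)/7-.5,205+(p[1]+.5)/6.5-.5));print(o+d*(.123-o[2])/d[2])
s=r.sense();print(s["tcp_pos"])
E
```

```text
[ 0.53355293 -0.1422499   0.123     ]
[ 0.53769344 -0.10841525  0.123     ]
[ 0.53557662 -0.1257012   0.123     ]
[ 0.53581989 -0.12458713  0.123     ]
[ 0.53539679 -0.12942967  0.18474614]
```

Call:
servo_tool(slide=[[0.01,0.07,-0.5],[0,0,-0.5],[0,0,-0.35],[0,0,-0.18],[0,0,0],[0,0,0]], twist=[[0,0,0],[0,0,0],[0,0,0],[0,0,0],[0,0,0],[0,0,0]], gripper=[0.5,0.5,0.5,0.5,0.5,0.5])

```text
time_s: 3.35
tcp_pos: [0.5359, -0.125, 0.0924]
ee_rot: [[-0.126, -0.992, 0.003], [-0.992, 0.126, -0.0], [-0.0, -0.003, -1.0]]
wrist_force: [-0.5, 0.2, 0.8]
gripper_width: 0.5
```

```bash
python3 - <<'E'
from h import *
import cv2
for n in("wrist","scene"):
    c=r.capture(n);pickle.dump(c,open(n+"3.pkl","wb"));cv2.imwrite(f"pics/{n}3.png",c["image"])
s=r.sense();print(s["tcp_pos"],s["wrist_force"],s["moment"])
cv2.imwrite("pics/s3c.png",cv2.resize(cv2.imread("pics/scene3.png")[170:300,210:380],None,fx=4,fy=4,interpolation=cv2.INTER_CUBIC))
E
```

```text
[ 0.53556216 -0.12493121  0.0922141 ] [-0.58810934 -0.86481908  0.28302814] [-0.02094891  0.13347722 -0.03175363]
```

View pics/wrist3.png

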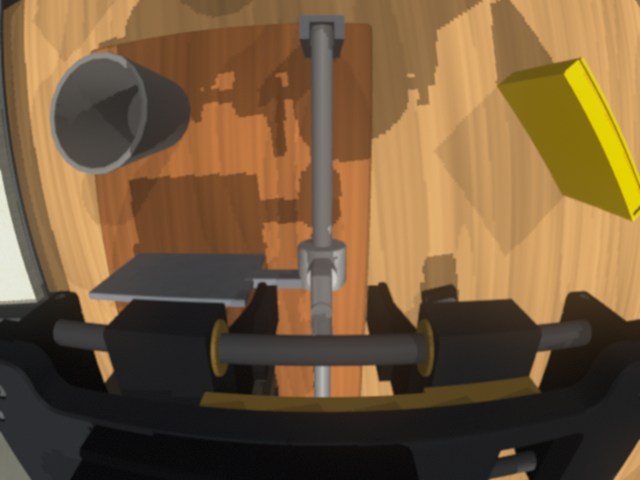

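View pics/s3c.png

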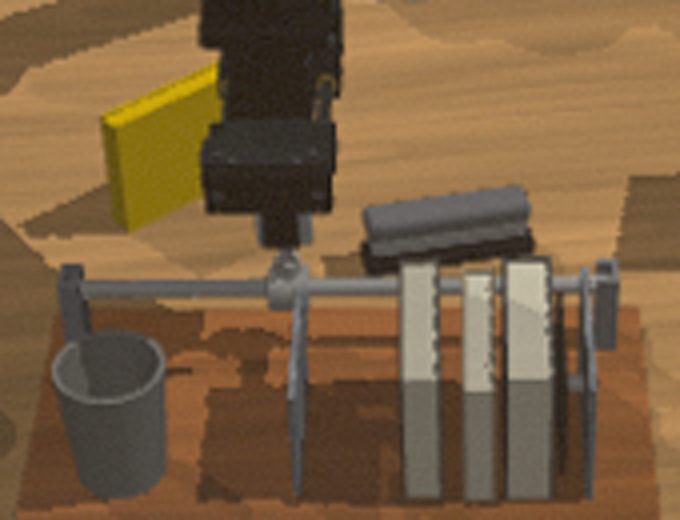

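The wing sits centred between the open fingers (wrist pixels about 321,305). I'll close on it.

Call:
servo_tool(slide=[[0,0,0],[0,0,0],[0,0,0],[0,0,0],[0,0,0],[0,0,0]], twist=[[0,0,0],[0,0,0],[0,0,0],[0,0,0],[0,0,0],[0,0,0]], gripper=[1,1,1,1,1,1])

```text
time_s: 4.2
tcp_pos: [0.536, -0.125, 0.0912]
ee_rot: [[-0.125, -0.992, 0.003], [-0.992, 0.125, -0.0], [-0.0, -0.003, -1.0]]
wrist_force: [4.7, -1.6, -2.9]
gripper_width: 0.112
```

```bash
python3 - <<'E'
from h import *
s=r.sense();print(s["tcp_pos"],s["wrist_force"],s["moment"],s["joints"],s["gripper_width"])
E
```

```text
[ 0.53604217 -0.1249947   0.09122125] [ 4.70146045 -1.62611893 -2.9050723 ] [-0.43343764 -1.19468381  0.08725732] [ 3.76828822e+00  2.08486347e+01 -1.88113572e+01  3.50139283e-02
 -5.01938472e+01 -1.09854582e+01] 0.1123040593129961
```

Call:
servo_tool(slide=[[0,0,0],[0,0,0],[0,0,0],[0,0,0],[0,0,0],[0,0,0]], twist=[[0,0,0.6],[0,0,0.6],[0,0,0.6],[0,0,0.6],[0,0,0.6],[0,0,0]], gripper=[1,1,1,1,1,1])

```text
time_s: 4.95
tcp_pos: [0.536, -0.125, 0.0912]
ee_rot: [[0.186, -0.982, 0.003], [-0.982, -0.186, -0.0], [0.001, -0.002, -1.0]]
wrist_force: [5.4, -1.2, -2.9]
gripper_width: 0.11
```

```bash
python3 - <<'E'
from h import *
s=r.sense();print(s["tcp_pos"],s["wrist_force"],s["moment"],s["joints"],s["gripper_width"]);R=s["ee_rot"];print(np.degrees(np.arctan2(R[1,1],R[0,1])))
E
```

```text
[ 0.53597225 -0.12497486  0.09121391] [ 5.36942097 -1.21749366 -2.92450499] [-0.50456161 -1.35429296 -0.01156571] [ 3.76628974e+00  2.08452761e+01 -1.88143965e+01  2.52912652e-02
 -5.01969810e+01  6.95466300e+00] 0.110090486631807
-169.2628365563486
```

Call:
servo_tool(slide=[[0,0,0],[0,0,0],[0,0,0],[0,0,0],[0,0,0],[0,0,0],[0,0,0],[0,0,0],[0,0,0],[0,0,0],[0,0,0]], twist=[[0,0,0.8],[0,0,0.8],[0,0,0.8],[0,0,0.8],[0,0,0.8],[0,0,0.8],[0,0,0.8],[0,0,0.8],[0,0,0.8],[0,0,0.6],[0,0,0]], gripper=[1,1,1,1,1,1,1,1,1,1,1])

```text
time_s: 6.32
tcp_pos: [0.5359, -0.1251, 0.0912]
ee_rot: [[0.843, -0.537, 0.002], [-0.537, -0.843, -0.0], [0.002, -0.001, -1.0]]
wrist_force: [4.0, -1.6, -3.5]
gripper_width: 0.11
```

```bash
python3 - <<'E'
from h import *
import cv2
for n in("scene","wrist"):
    c=r.capture(n);cv2.imwrite(f"pics/{n}4.png",c["image"])
cv2.imwrite("pics/s4c.png",cv2.resize(cv2.imread("pics/scene4.png")[170:300,210:380],None,fx=4,fy=4,interpolation=cv2.INTER_CUBIC))
s=r.sense();print(s["tcp_pos"],s["wrist_force"],s["moment"],s["joints"],s["gripper_width"]);R=s["ee_rot"];print(np.degrees(np.arctan2(R[1,1],R[0,1])))
E
```

```text
[ 0.53590905 -0.12506741  0.09121962] [ 5.06313985 -0.66803537 -3.85692766] [-0.68393512 -1.31122871 -0.05154682] [ 3.75993025e+00  2.08435852e+01 -1.88186746e+01  3.20526339e-02
 -5.02006270e+01  5.37188230e+01] 0.11014642671558462
-122.50069238395356
```

View pics/wrist4.png

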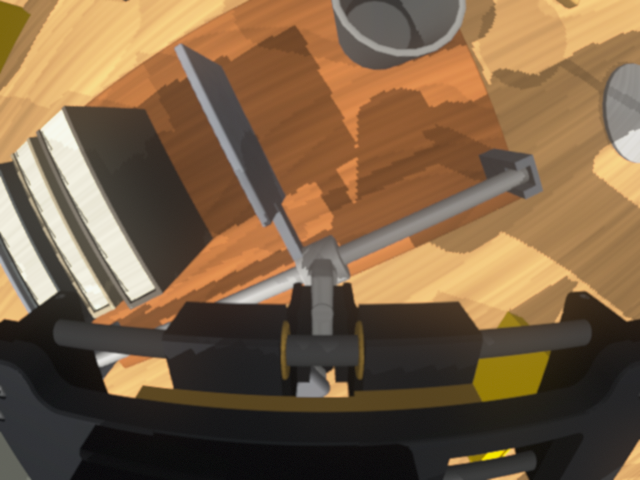

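View pics/s4c.png

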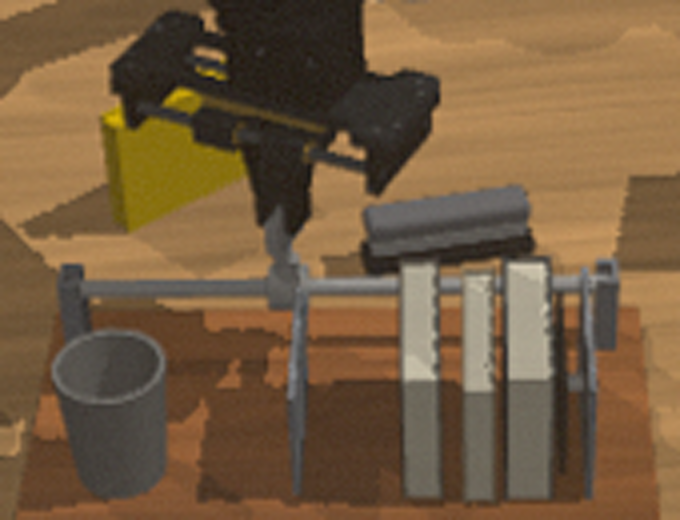

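Call:
servo_tool(slide=[[0.006,0.05,0],[0.012,0.1,0],[0.012,0.1,0],[0.012,0.1,0],[0.012,0.1,0],[0.006,0.05,0],[0,0,0]], twist=[[0,0,0],[0,0,0],[0,0,0],[0,0,0],[0,0,0],[0,0,0],[0,0,0]], gripper=[1,1,1,1,1,1,1])

```text
time_s: 7.3
tcp_pos: [0.5398, -0.0946, 0.0912]
ee_rot: [[0.843, -0.537, 0.003], [-0.537, -0.843, 0.0], [0.002, -0.002, -1.0]]
wrist_force: [5.3, 0.0, -3.4]
gripper_width: 0.113
```

```bash
python3 - <<'E'
from h import *
s=r.sense();print(s["tcp_pos"],s["wrist_force"],s["moment"],s["gripper_width"])
E
```

```text
[ 0.53976613 -0.09459961  0.09122925] [ 5.33103984  0.03801455 -3.41270641] [-0.1951554  -1.44806133 -0.06724841] 0.11266531273861255
```

Call:
servo_tool(slide=[[0.006,0.05,0],[0.012,0.1,0],[0.012,0.1,0],[0.012,0.1,0],[0.006,0.05,0],[0,0,0]], twist=[[0,0,0],[0,0,0],[0,0,0],[0,0,0],[0,0,0],[0,0,0]], gripper=[1,1,1,1,1,1])

```text
time_s: 8.05
tcp_pos: [0.5428, -0.0706, 0.0912]
ee_rot: [[0.843, -0.537, 0.003], [-0.537, -0.844, 0.0], [0.003, -0.002, -1.0]]
wrist_force: [5.4, -1.3, -3.7]
gripper_width: 0.111
```

```bash
python3 - <<'E'
from h import *
import cv2
c=r.capture("scene");cv2.imwrite(f"pics/scene5.png",c["image"])
cv2.imwrite("pics/s5c.png",cv2.resize(cv2.imread("pics/scene5.png")[170:300,210:380],None,fx=4,fy=4,interpolation=cv2.INTER_CUBIC))
s=r.sense();print(s["tcp_pos"],s["wrist_force"],s["moment"],s["gripper_width"])
E
```

```text
[ 0.54276106 -0.07057409  0.09121096] [ 5.94759744 -0.55799442 -3.62359569] [-0.21095571 -1.566659   -0.07138965] 0.10857200839842701
```

View pics/s5c.png

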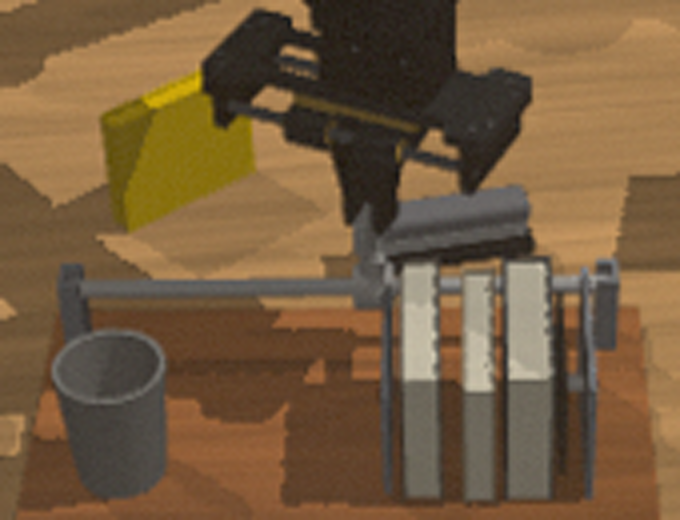

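Call:
servo_tool(slide=[[0.004,0.03,0],[0.004,0.03,0],[0.004,0.03,0],[0.004,0.03,0],[0.004,0.03,0],[0.004,0.03,0],[0.004,0.03,0],[0.004,0.03,0],[0.004,0.03,0]], twist=[[0,0,0],[0,0,0],[0,0,0],[0,0,0],[0,0,0],[0,0,0],[0,0,0],[0,0,0],[0,0,0]], gripper=[1,1,1,1,1,1,1,1,1])

```text
time_s: 9.22
tcp_pos: [0.5447, -0.0552, 0.0912]
ee_rot: [[0.843, -0.537, 0.002], [-0.537, -0.843, -0.001], [0.002, -0.001, -1.0]]
wrist_force: [6.0, -2.8, -4.4]
gripper_width: 0.11
```

```bash
python3 - <<'E'
from h import *
import cv2
c=r.capture("scene");cv2.imwrite(f"pics/scene6.png",c["image"])
cv2.imwrite("pics/s6c.png",cv2.resize(cv2.imread("pics/scene6.png")[170:300,210:380],None,fx=4,fy=4,interpolation=cv2.INTER_CUBIC))
s=r.sense();print(s["tcp_pos"],s["wrist_force"],s["moment"],s["gripper_width"])
E
```

```text
[ 0.54470047 -0.05499135  0.0912104 ] [ 5.17007741 -2.39489925 -3.75545069] [-0.92375551 -1.59810567 -0.04781404] 0.11315258137909177
```

View pics/s6c.png

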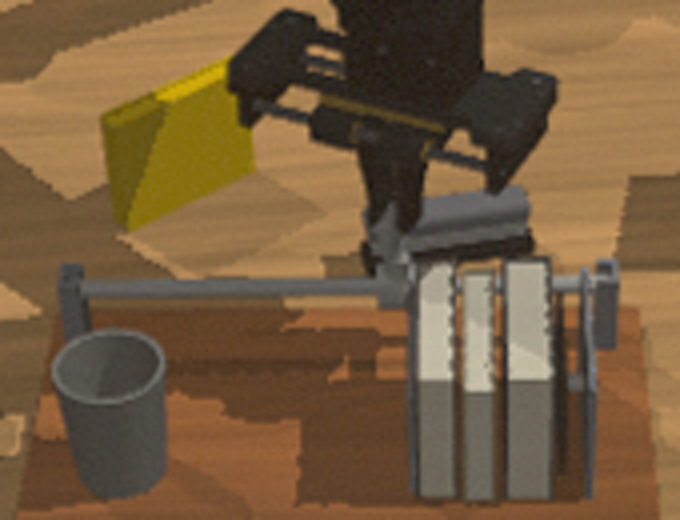

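Call:
servo_tool(slide=[[0.003,0.025,0],[0.003,0.025,0],[0.003,0.025,0],[0.003,0.025,0],[0.003,0.025,0]], twist=[[0,0,0],[0,0,0],[0,0,0],[0,0,0],[0,0,0]], gripper=[1,1,1,1,1])

```text
time_s: 9.9
tcp_pos: [0.5456, -0.0479, 0.0912]
ee_rot: [[0.843, -0.537, 0.002], [-0.537, -0.843, -0.001], [0.003, -0.0, -1.0]]
wrist_force: [5.6, -4.2, -4.7]
gripper_width: 0.113
```

```bash
python3 - <<'E'
from h import *
import cv2
c=r.capture("scene");cv2.imwrite(f"pics/scene7.png",c["image"])
cv2.imwrite("pics/s7c.png",cv2.resize(cv2.imread("pics/scene7.png")[220:300,300:380],None,fx=7,fy=7,interpolation=cv2.INTER_CUBIC))
s=r.sense();print(s["tcp_pos"],s["wrist_force"],s["moment"],s["gripper_width"])
E
```

```text
[ 0.54558826 -0.04774769  0.09121414] [ 5.94756959 -3.49545167 -4.03634874] [-1.21811065 -1.57717056 -0.05533381] 0.10896294210045414
```

View pics/s7c.png

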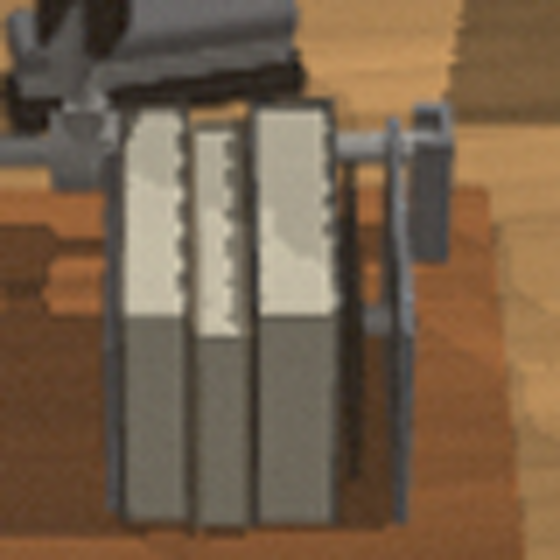

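Call:
servo_tool(slide=[[0.002,0.016,0],[0.002,0.016,0],[0.002,0.016,0],[0.002,0.016,0]], twist=[[0,0,0],[0,0,0],[0,0,0],[0,0,0]], gripper=[1,1,1,1])

```text
time_s: 10.45
tcp_pos: [0.546, -0.0445, 0.0912]
ee_rot: [[0.843, -0.537, 0.002], [-0.537, -0.843, -0.002], [0.003, 0.0, -1.0]]
wrist_force: [6.5, -5.6, -4.7]
gripper_width: 0.109
```

```bash
python3 - <<'E'
from h import *
s=r.sense();print(s["tcp_pos"],s["wrist_force"],s["moment"],s["gripper_width"])
E
```

```text
[ 0.54596501 -0.04448454  0.09119549] [ 6.52327123 -5.64421822 -4.74779564] [-1.79506087 -1.76942221 -0.01043387] 0.10883864752344727
```

Call:
servo_tool(slide=[[0.001,0.012,0],[0.002,0.012,0],[0.001,0.012,0]], twist=[[0,0,0],[0,0,0],[0,0,0]], gripper=[1,1,1])

```text
time_s: 10.82
tcp_pos: [0.546, -0.0436, 0.0913]
ee_rot: [[0.844, -0.537, 0.001], [-0.537, -0.844, -0.004], [0.003, 0.002, -1.0]]
wrist_force: [6.8, -12.1, -4.2]
gripper_width: 0.108
```

```bash
python3 - <<'E'
from h import *
import cv2
c=r.capture("scene");cv2.imwrite(f"pics/scene8.png",c["image"])
cv2.imwrite("pics/s8c.png",cv2.resize(cv2.imread("pics/scene8.png")[220:300,300:380],None,fx=7,fy=7,interpolation=cv2.INTER_CUBIC))
s=r.sense();print(s["tcp_pos"],s["wrist_force"],s["moment"],s["gripper_width"])
E
```

```text
[ 0.54604203 -0.04367827  0.09124309] [  7.61146708 -10.91940423  -4.33663248] [-3.38048496 -1.88078668 -0.08309985] 0.11091793323469247
```

View pics/s8c.png

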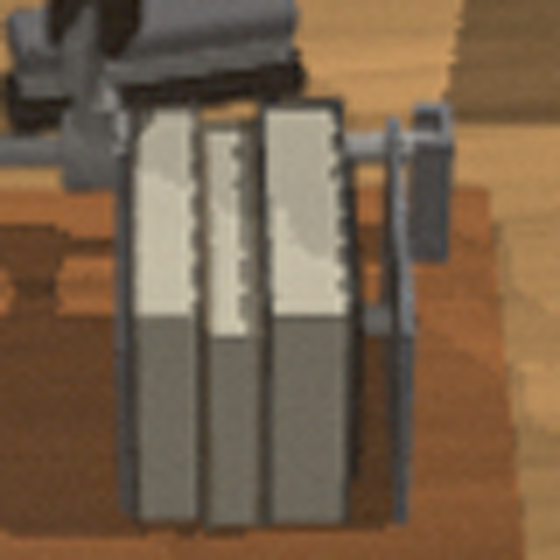

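Call:
servo_tool(slide=[[0,0.008,0],[0,0.004,0],[0,0,0],[0,0,0],[0,0,0],[0,0,0]], twist=[[0,0,0],[0,0,0],[0,0,0],[0,0,0],[0,0,0],[0,0,0]], gripper=[1,1,1,1,1,1])

```text
time_s: 11.62
tcp_pos: [0.546, -0.0436, 0.0912]
ee_rot: [[0.843, -0.537, 0.001], [-0.537, -0.843, -0.004], [0.003, 0.003, -1.0]]
wrist_force: [8.6, -13.2, -5.1]
gripper_width: 0.112
```

```bash
python3 - <<'E'
from h import *
s=r.sense();print(s["tcp_pos"],s["wrist_force"],s["moment"],s["gripper_width"]);R=s["ee_rot"];print(np.degrees(np.arctan2(R[1,1],R[0,1])))
E
```

```text
[ 0.54601307 -0.04360881  0.09124891] [  8.56412728 -13.19701411  -5.09607814] [-3.99710549 -2.06181705 -0.04802706] 0.11191367126442076
-122.50137125296439
```

Call:
servo_tool(slide=[[0,0.006,0],[0,0,0],[0,0,0],[0,0,0],[0,0,0],[0,0,0],[0,0,0],[0,0,0]], twist=[[0,0,0],[0,0,0],[0,0,0],[0,0,0],[0,0,-0.5],[0,0,-0.5],[0,0,-0.5],[0,0,0]], gripper=[1,1,1,1,1,1,1,1])

```text
time_s: 12.62
tcp_pos: [0.546, -0.0435, 0.0912]
ee_rot: [[0.749, -0.662, 0.001], [-0.662, -0.749, -0.005], [0.004, 0.003, -1.0]]
wrist_force: [7.0, -14.4, -4.6]
gripper_width: 0.11
```

```bash
python3 - <<'E'
from h import *
s=r.sense();print(s["tcp_pos"],s["wrist_force"],s["moment"],s["gripper_width"]);R=s["ee_rot"];print(np.degrees(np.arctan2(R[1,1],R[0,1])))
E
```

```text
[ 0.54601145 -0.04354893  0.09123329] [  6.96154534 -14.35897691  -4.58746851] [-4.34134251 -2.11695592  0.09509796] 0.11023356426335053
-131.47485122341755
```

Call:
servo_tool(slide=[[0,0,0],[0,0,0],[0,0,0],[0,0,0],[0,0,0],[0,0,0],[0,0,0],[0,0,0],[0,0,0],[0,0,0]], twist=[[0,0,-0.6],[0,0,-0.6],[0,0,-0.6],[0,0,-0.6],[0,0,-0.6],[0,0,-0.6],[0,0,-0.6],[0,0,-0.6],[0,0,-0.6],[0,0,0]], gripper=[1,1,1,1,1,1,1,1,1,1])

```text
time_s: 13.88
tcp_pos: [0.5461, -0.0435, 0.0912]
ee_rot: [[0.278, -0.961, 0.001], [-0.961, -0.278, -0.005], [0.005, 0.0, -1.0]]
wrist_force: [7.2, -14.4, -5.8]
gripper_width: 0.109
```

```bash
python3 - <<'E'
from h import *
s=r.sense();print(s["tcp_pos"],s["wrist_force"],s["moment"],s["gripper_width"]);R=s["ee_rot"];print(np.degrees(np.arctan2(R[1,1],R[0,1])))
E
```

```text
[ 0.54605412 -0.04348323  0.09123501] [  7.21420933 -14.42228567  -5.75792388] [-4.20920883 -2.19397864  0.11408253] 0.10869402873177982
-163.8701812732492
```

Call:
servo_tool(slide=[[0,0,0],[0,0,0],[0,0,0],[0,0,0],[0,0,0],[0,0,0],[0,0,0],[0,0,0],[0,0,0],[0,0,0]], twist=[[0,0,-0.5],[0,0,-0.5],[0,0,-0.5],[0,0,-0.5],[0,0,-0.5],[0,0,-0.5],[0,0,-0.5],[0,0,-0.3],[0,0,-0.2],[0,0,0]], gripper=[1,1,1,1,1,1,1,1,1,1])

```text
time_s: 15.12
tcp_pos: [0.5461, -0.0435, 0.0912]
ee_rot: [[-0.136, -0.991, 0.001], [-0.991, 0.136, -0.005], [0.005, -0.002, -1.0]]
wrist_force: [6.8, -14.2, -6.2]
gripper_width: 0.113
```

```bash
python3 - <<'E'
from h import *
import cv2
c=r.capture("wrist");cv2.imwrite(f"pics/wrist9.png",c["image"])
s=r.sense();print(s["tcp_pos"],s["wrist_force"],s["moment"],s["gripper_width"]);R=s["ee_rot"];print(np.degrees(np.arctan2(R[1,1],R[0,1])))
E
```

```text
[ 0.54608271 -0.04346858  0.09122374] [  7.23861817 -13.20800016  -4.95233705] [-4.15256379 -2.23091616  0.27011595] 0.11239001869321241
172.18500490579623
```

View pics/wrist9.png

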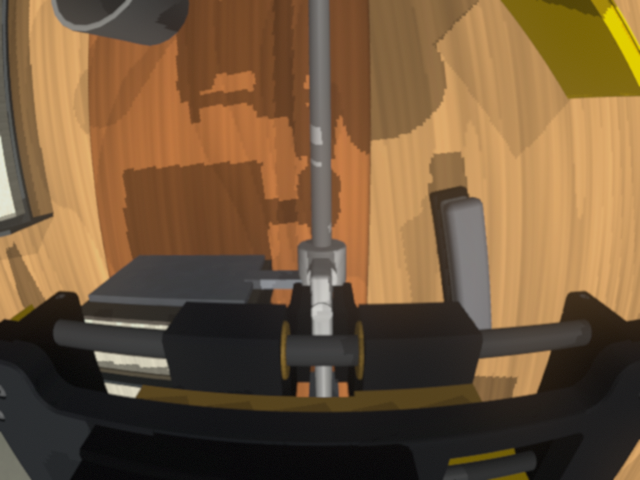

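Call:
servo_tool(slide=[[0,-0.015,0],[0,-0.015,0],[0,0,0],[0,0,0],[0,0,0],[0,0,0]], twist=[[0,0,0],[0,0,0],[0,0,0],[0,0,0],[0,0,0],[0,0,0]], gripper=[1,1,1,0.6,0.55,0.55])

```text
time_s: 15.92
tcp_pos: [0.5441, -0.0418, 0.0909]
ee_rot: [[-0.137, -0.991, -0.002], [-0.991, 0.137, 0.0], [0.0, 0.002, -1.0]]
wrist_force: [-0.8, 1.0, 0.0]
gripper_width: 0.364
```

```bash
python3 - <<'E'
from h import *
s=r.sense();print(s["tcp_pos"],s["wrist_force"],s["moment"],s["gripper_width"]);R=s["ee_rot"];print(np.degrees(np.arctan2(R[1,1],R[0,1])))
E
```

```text
[ 0.54410854 -0.04181954  0.09087985] [-0.79356332  0.99689606  0.0272442 ] [0.02180114 0.09461776 0.05661746] 0.36424264325563105
172.1460030747635
```

Released. I'll lift straight up.

Call:
servo_tool(slide=[[0.02,0,0],[0,0,0.4],[0,0,0.8],[0,0,0.9],[0,0,0.9],[0,0,0.5],[0,0,0],[0,0,0]], twist=[[0,0,0],[0,0,0],[0,0,0],[0,0,0],[0,0,0],[0,0,0],[0,0,0],[0,0,0]], gripper=[0.5,0.5,0.5,0.5,0.5,0.5,0.5,0.5])

```text
time_s: 16.92
tcp_pos: [0.5454, -0.0417, 0.2999]
ee_rot: [[-0.136, -0.991, -0.002], [-0.991, 0.136, 0.0], [-0.0, 0.002, -1.0]]
wrist_force: [-0.8, 0.6, -0.2]
gripper_width: 0.502
```

```bash
python3 - <<'E'
from h import *
import cv2
c=r.capture("wrist");cv2.imwrite(f"pics/wrist10.png",c["image"]);pickle.dump(c,open("wrist10.pkl","wb"))
c=r.capture("scene");cv2.imwrite("pics/s10c.png",cv2.resize(c["image"][170:300,210:380],None,fx=4.5,fy=4.5,interpolation=cv2.INTER_CUBIC))
s=r.sense();print(s["tcp_pos"],s["wrist_force"])
E
```

```text
[ 0.54539892 -0.04188494  0.29934649] [-0.10442658 -0.18898247  0.36267781]
```

View pics/wrist10.png

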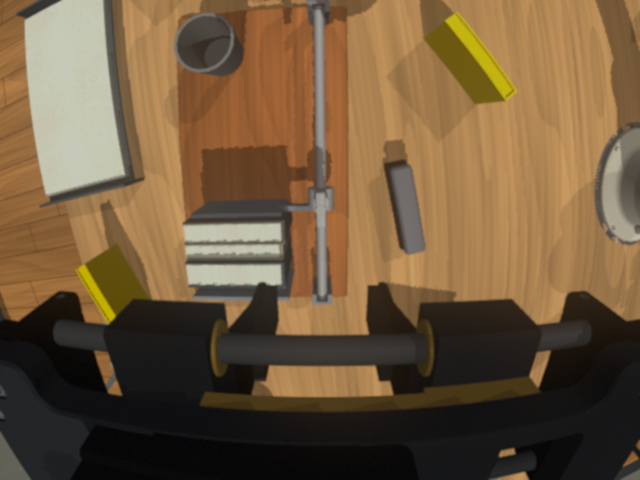

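View pics/s10c.png

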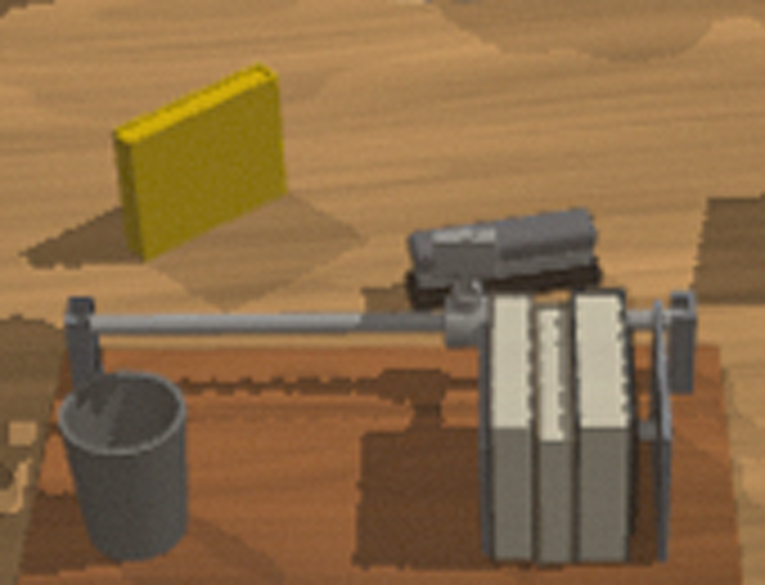

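```bash
python3 - <<'E'
import cv2
a=cv2.imread("pics/wrist10.png")[165:295,170:350];cv2.imwrite("pics/w10c.png",cv2.resize(a,None,fx=4.4,fy=4.4,interpolation=cv2.INTER_CUBIC))
E
```

```text
(no output)
```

View pics/w10c.png

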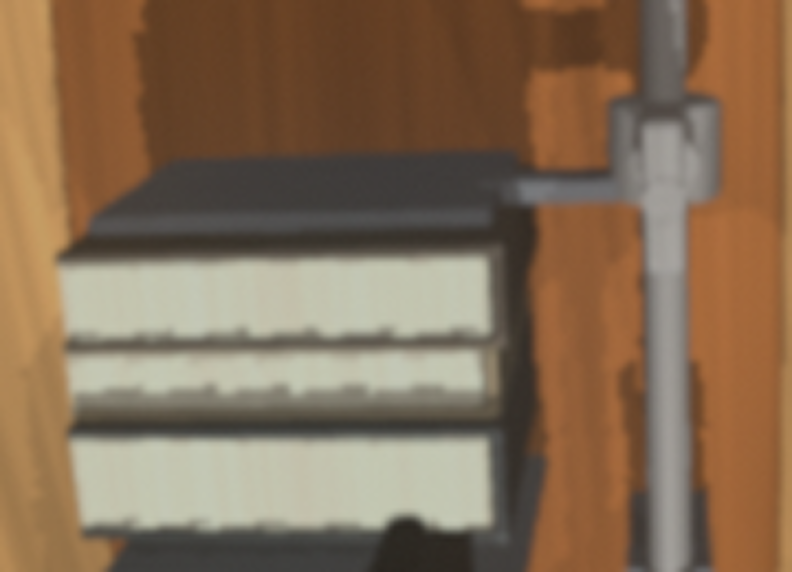

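The wing (crop pixels about 663,200) lies along the rod, so the screw is tight. The plate, three books and buffer are in contact and the arm is clear, so I'm handing in.

```bash
python3 -c "
from station import r
print(r.finish_job())"
```

```text
the job is handed in; nothing more can be done
None
```

The row is snug and the thumbscrew is tight again; I handed the job in at about 17 s, and no verdict was reported.

- **Loosening:** I gripped the wing and turned it about 65° (1.13 rad) anticlockwise. The collar then slid freely for about 57 mm before the plate met the outer book.
- **Squeezing:** I moved the collar 82 mm along the rod in all. The row went tight against the buffer there. Taking collar friction off the wrist force, I put the push on the books at about 11–12 N; the wrist never read over 15 N in any direction.
- **Tightening:** While holding that push I turned the screw back to its stop. The gripper ended at 172.2°, against 172.8° when it first took hold, and the wing lies along the rod.
- **Last checks:** After I opened the gripper and lifted clear, the pictures showed the books upright with no visible gap at the sliding plate. The robot was clear, with the wrist force near zero. The cup and stapler had not visibly moved; the other things I did not check individually.
- **Not measured directly:** I could not read the force of the row on the buffer. The distance between the plate faces is only worked out, about 90 mm (172 mm estimated at the start less the 82 mm slide), good to a few mm, with 94 mm the upper limit.

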